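# Unlatch and open the herb pen's gate

### The arm

A 7-joint arm with a two-finger parallel gripper is mounted at the origin on the work surface. World frame = base frame: x ahead of the robot, y to its left, z up, the work surface at z = 0. Lengths are in m, angles in rad, forces in N, time in s.
With the tool pointing down it reaches from about 0.4 to 0.85 m from the base axis. Payload 4.4 kg.
Tool frame: the origin (TCP) lies on the front face of the gripper's body, between the roots of the fingers; the fingertips stand 97 mm ahead of it and the grasp point (between the pads) lies 78 mm ahead of it (ctrl.nose_length is the distance from the TCP to the fingertips, in m); z points along the fingers, y is the direction in which the jaws open and shut (so a half turn about z gives the same grasp; the last joint's range is limited). The gripper opens to 94 mm and grips with 3 to 60 N. Pads are 16 mm wide; open, the fingers measure 119 mm over their backs; the gripper's body (75 mm by 177 mm) begins 78 mm behind the grasp point.
Start: joints at [1.119, 0.628, 0.038, 1.517, -0.027, 0.996, -0.02], TCP at [0.245, -0.602, 0.303] pointing down, gripper open.
Joint ranges: [-3.06, 3.06], [-0.37, 2.12], [-1.25, 1.32], [0.18, 2.47], [-1.1, 4.24], [0.23, 1.98], [-2.94, 2.94]. Speed limits (rad/s): [2.57, 2.57, 3.14, 3.14, 3.14, 3.14, 3.14].

### API

Orientations are given as a unit quaternion [w, x, y, z].
In Python, from bench import ctrl, get_image gives the robot as it stands. The module is installed in compiled form; this text tells all that it offers.
- The arm moves only by the shell command python3 -m crank 'ROWS' [OPENING] [FORCE]. ROWS is JSON, a list of rows, each an object with "dp": the shift along the world's x, y, z in cm, a list of three; "angular": the turn, a rotation vector about the world's x, y, z in rad, a list of three. In form: [{"dp": [dx, dy, dz], "angular": [ax, ay, az]}, ...]. A call has 1 to 5 rows; each row is the pose to reach, as a shift and turn from the pose commanded when the call began; what a row does not reach only later rows make up. A row lasts 1/10 s, in which the tool goes at most 50 mm and 8.59 degrees, less where a joint would pass 70% of its speed; a pose out of reach is approached as far as the arm can. A call with a gripper value outside its range is refused whole. OPENING is the finger opening in cm, from 0 to 9.4, set as the call begins (- or left out, the last holds). The fingers move at their own pace and stop on an object; FORCE is the grip in N (left out, the last holds). Time passes only in rows, so rows that repeat a pose let the fingers close. It gives the time, the measured TCP pose, the force and the opening at its end, in the units of the state.
- ctrl.get_state(): the state, without advancing time (a new reading comes with each control period).
- get_image(name): name is "side" or "top"; returns a dict with "image" (400x640x3 uint8, red, green, blue), "intrinsics" (3x3 intrinsics, pixels), "cam_to_world" (4x4, takes a point from camera to world coordinates). Camera axes: x right, y down, z forward; pixel columns grow to the right and rows downward; lengths in m; the calibration is good to about 2 mm. A picture is of the moment at which its call begins. There is no depth.
- ctrl.sign_off(): hands the job in, once; it reports no verdict.
The state is a dict: "time": time; "joints": joint angles; "joint_vel": joint speeds; "effort": joint torques, N m; "ee_pos": TCP position; "tool_rot": TCP orientation; "wrist_force": force on the tool from outside, world axes, zero at the start; "ft_torque": the same for the moment, N m; "opening": opening from 0.0 (shut) to 1.0 (fully open).
Only numpy, scipy, OpenCV 4.12 (cv2) and the standard library are available. Lean on these libraries where they do the work, as an engineer would, in place of code of your own. Each camera call takes 0.05 s, during which the arm holds its last target.

### The job

The two enamel herb pots stand in the little beech pen, and I want to get at them: press the red thumb lever down to lift the latch bar out of its catch, keep it lifted while you draw the gate off the catch, then swing the gate wide open to about a right angle and leave it standing there. Feel your way: never push the lever with more than about 12 N or the gate with more than about 20 N, do not fling the gate, and the pots and everything else on the ledge must stay where they are.

Things in the scene. Friction and masses are not known exactly. Their poses are not given: they have to be found in the camera images.
- tray: Fixed grey drip tray 220 x 360 x 8 mm. Origin at table height under the middle of the gate's front line; x into the pen, y along the shut gate from hinge to catch, z up. The fixed beech pen (155 deep, 310 wide) stands on it, aligned, on screw feet. NOT MEASURED: the pen's underside is 5 to 35 mm above the tray top, different each time; gate, latch and catch share this unknown height.
- thumb_foot (a point): Point on the tray's top (8 mm above the table) right below the middle of the red thumb lever's ridge, gate shut: tray frame x -42, y -25 mm. Lever: plate 34 mm wide in y, x -59 to -17, with a round ridge along x at its middle. Ridge top at rest: 153 mm above the pen's underside, so 166 to 196 mm above the table: feel for it. This point stays when the gate swings; axes as the tray's.
- pivot_foot (a point): Tray-top point below the latch pivot (tray x -20, y +35). The bar rocks on the gate's -x face; ridge 60 mm from the pivot to -y, nose 100 mm to +y. Pressing the ridge takes about 2.5 to 6 N; after about 6.5 mm of travel the bar clears the catch, at about 9.9 mm is a hard stop: press 7.5 to 9 mm below first touch and stay there. Let go, it falls back.
- catch_foot (a point): Tray-top point below the steel catch on the fixed post (tray x -24, y +135). The 8 mm thick, 10 mm high bar lies in it behind a front lip 10 mm higher than the bar's underside. Until the bar is lifted clear the gate only has about 6 mm of play here. Post tops are 165 mm, the gate's top 147.5 mm above the pen's underside.
- hoop_foot (a point): Tray-top point below the middle of the pull's cross bar, gate shut (tray x -68, y -25). The pull is an upright brass hoop of 10 mm bar fixed to the gate, cross bar 70 mm along y, its top 20 mm above the ridge. Closed fingers go down onto the ridge in the 39 mm gap between latch bar (face at x -24) and cross bar (inside at x -63); drawn to -x they take hoop and gate along.
- hinge_foot (a point): Point on the tray's top right below the gate's upright hinge axis (tray frame x 0, y -130 mm); axes as the tray's. Ridge middle and hoop swing about it at 113 and 125 mm. The gate is slatted beech, 238 mm long, 16 mm thick.
- gate (a joint): Opening angle of the gate in rad: 0 shut, growing counter-clockwise seen from above as it swings towards the tray's -x side; 1.57 is square to the pen, 1.70 is its stop. Its stiff hinge (about 0.1 to 0.4 N m, some 1 to 4 N at the hoop) keeps it where it is left. The bar is past the lip from about 0.08 rad on.
- pot_blue_mid (a point): Loose blue enamel pot of herbs, 99 mm wide, 92 mm high with leaves to about 135 mm, standing on the tray inside the pen; point at its centre, half-way up. Leave alone.
- pot_white_mid (a point): Loose white enamel pot of herbs, same size, also inside the pen; point at its centre. Leave alone.
- tumbler_mid (a point): Loose clear glass tumbler, 72 mm wide, 100 mm high; point at its centre. Leave alone.
- clay_mid (a point): Loose empty terracotta pot, 90 mm wide, 85 mm high; point at its centre. Leave alone.
- tin_mid (a point): Loose green seed tin, 70 mm wide, 90 mm high; point at its centre. Leave alone.
- tongs_mid (a point): Loose bamboo tongs lying flat, 200 mm long, 18 mm high; point at their centre. Leave alone.
- mister_mid (a point): Loose green plastic plant mister with brass tip, 76 mm wide, 171 mm high; point on its axis half-way up. Leave alone.

How it is judged:
On the way, in this order (a step that is already met when the one before it is completed fails the run):
1. the thumb lever is pressed while the gate is still shut (contact force between the fingers and latch above 1 N and value of joint gate below 0.05 rad), for 0.2 s.
2. the bar is drawn past the lip of its catch with the lever pressed (value of joint gate between 0.06 and 0.9 rad and contact force between the fingers and latch above 0.3 N), for 0.05 s.
At the end, for the whole second after the job is handed in: The gate stands open by at least 1.25 rad (about 72 degrees; up to its stop is fine) and is at rest; both enamel pots, the tumbler, terracotta pot, tin, tongs and mister are within 20 mm of where they were (value of joint gate above 1.25 rad and velocity of joint gate between -0.05 and 0.05 rad/s and distance of each of pot_blue_mid, pot_white_mid, tumbler_mid, clay_mid, tin_mid, tongs_mid, mister_mid from where it was at the start of the episode below 0.02 m); the robot touches nothing.
It fails at once if the latch or its thumb lever is pushed with more than 14 N (contact force between any of the fingers, the arm and latch above 14 N).
It fails at once if the robot pushes or pulls on anything with more than 25 N (contact force between any of the fingers, the arm and anything else above 25 N).
It fails at once if the gate is flung (faster than 2 rad/s) (velocity of joint gate above 2 rad/s or velocity of joint gate below -2 rad/s).
It fails at once if one of the loose things on the ledge is moved by more than 20 mm (distance of any of pot_blue_mid, pot_white_mid, tumbler_mid, clay_mid, tin_mid, tongs_mid, mister_mid from where it was at the start of the episode above 0.02 m).
It also fails if it takes over 46 s, if anything falls off the work surface, if the arm or the gripper's body presses on something with over 40 N, if the wrist force passes 120 N, or if a joint passes its speed limit or range.

## Working session

There is one attempt and no reset: what is moved stays moved. The work goes in short steps, Python scripts to look and compute and a shell command to move; the robot and the scene stay as the last step left them, time stands still between calls to the robot, and variables do not carry over. Pictures are saved under pics/ and viewed, and the job is handed in when it is done.

```bash
mkdir -p pics
python3 - <<'E'
from bench import ctrl,get_image
import cv2,numpy as np
for n in("side","top"):
    r=get_image(n); cv2.imwrite(f"pics/{n}0.png",r["image"][:,:,::-1]); print(n,r["intrinsics"].tolist(),np.round(r["cam_to_world"],4).tolist())
s=ctrl.get_state()
print(s,ctrl.nose_length)
E
```

```text
side [[489.74887158344444, 0.0, 319.29752711483854], [0.0, 489.74887158344444, 207.00969281931975], [0.0, 0.0, 1.0]] [[-0.8194, 0.3228, -0.4736, 1.1765], [0.5731, 0.4739, -0.6685, 0.8297], [0.0087, -0.8193, -0.5733, 0.8054], [0.0, 0.0, 0.0, 1.0]]
top [[419.74705269693334, 0.0, 317.9436535399031], [0.0, 419.74705269693334, 201.81917264251456], [0.0, 0.0, 1.0]] [[-0.0055, -0.9944, 0.1052, 0.4118], [-0.9997, 0.0028, -0.0255, -0.0036], [0.025, -0.1053, -0.9941, 1.4828], [0.0, 0.0, 0.0, 1.0]]
{'time': 0.1, 'joints': array([ 1.11921162,  0.62922703,  0.03843814,  1.51822677, -0.02699989,
        0.99628307, -0.02003122]), 'joint_vel': array([ 0.00067785, -0.00405687,  0.00031055, -0.00083467,  0.00104554,
        0.00058801,  0.00132203]), 'effort': array([ 3.17952763e-03, -5.50788510e+01,  1.14757866e+00, -1.87118125e+01,
       -5.20834839e-02,  1.91586261e-02,  6.20025844e-05]), 'ee_pos': array([ 0.24446463, -0.60183112,  0.30187624]), 'tool_rot': array([-7.97246808e-04,  9.81455941e-01,  1.91686135e-01, -1.60811811e-04]), 'wrist_force': array([ 0.66430509, -0.07973406, -0.29674079]), 'ft_torque': array([ 0.04089026, -0.01361875, -0.02161258]), 'opening': 0.9981803609132921} 0.0972
```

View pics/side0.png

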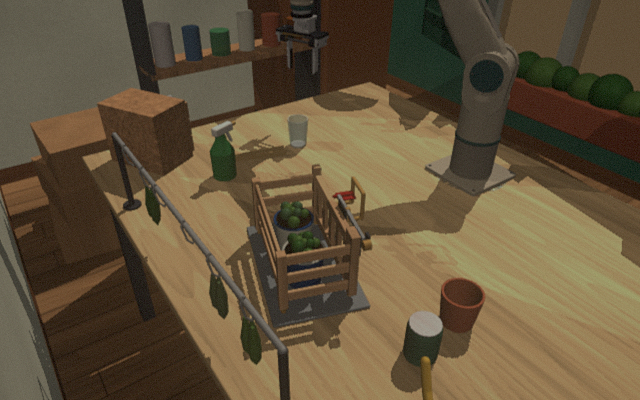

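View pics/top0.png

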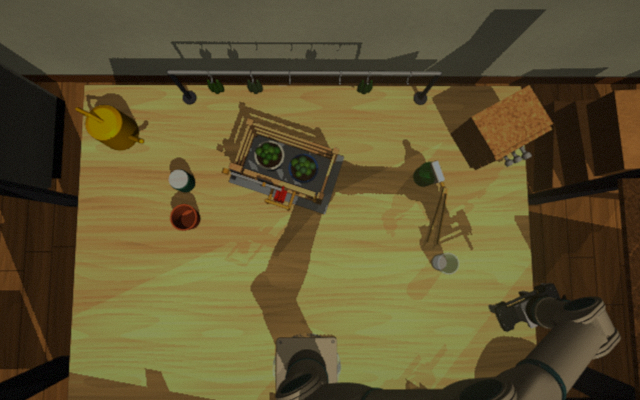

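Run:
```python
import cv2
a=cv2.imread("pics/top0.png")[110:230,200:360]; cv2.imwrite("pics/topz.png",cv2.resize(cv2.convertScaleAbs(a,alpha=1.8),None,fx=5,fy=5,interpolation=cv2.INTER_CUBIC))
a=cv2.imread("pics/side0.png")[155:335,230:390]; cv2.imwrite("pics/sidez.png",cv2.resize(cv2.convertScaleAbs(a,alpha=1.5),None,fx=3.3,fy=3.3,interpolation=cv2.INTER_CUBIC))
```

```text
(no output)
```

View pics/topz.png

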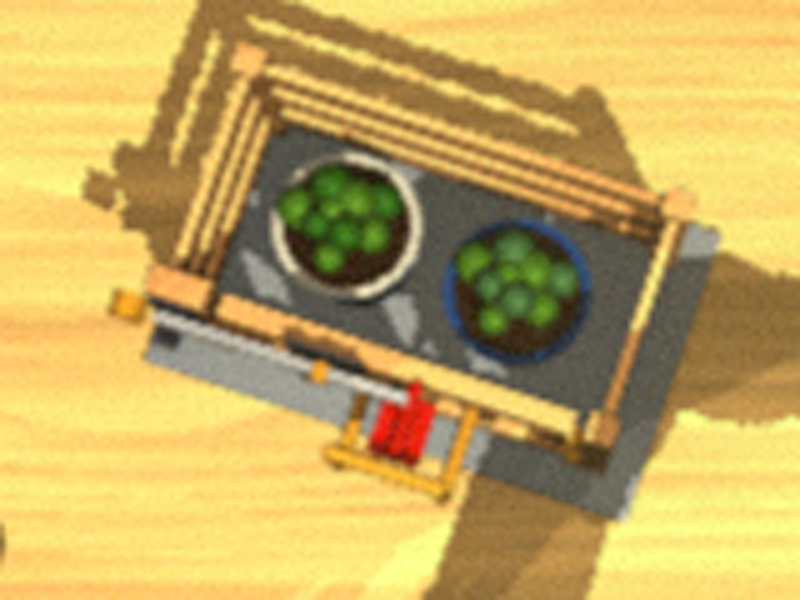

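View pics/sidez.png

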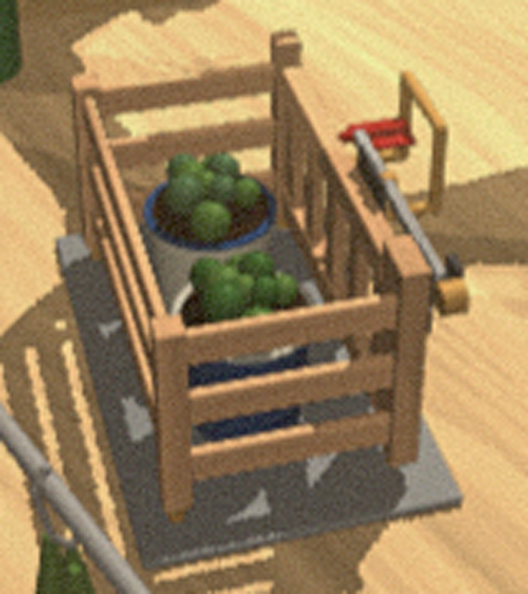

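Run:
```python
import cv2
a=cv2.imread("pics/top0.png")[170:215,255:305]; cv2.imwrite("pics/topz2.png",cv2.resize(cv2.convertScaleAbs(a,alpha=1.8),None,fx=12,fy=12,interpolation=cv2.INTER_CUBIC))
a=cv2.imread("pics/side0.png")[165:250,320:380]; cv2.imwrite("pics/sidez2.png",cv2.resize(cv2.convertScaleAbs(a,alpha=1.5),None,fx=7,fy=7,interpolation=cv2.INTER_CUBIC))
```

```text
(no output)
```

View pics/topz2.png

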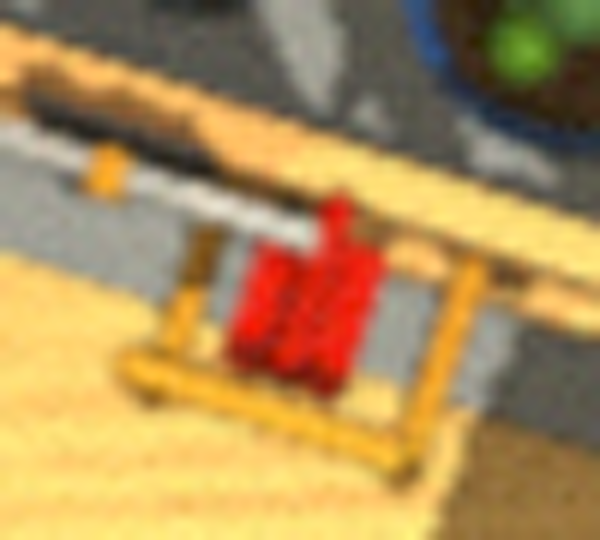

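View pics/sidez2.png

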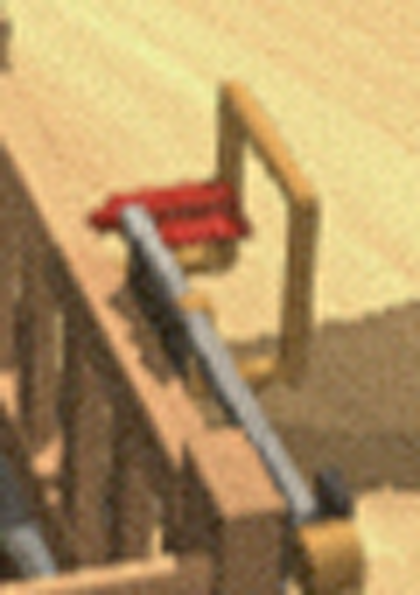

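```bash
cat > cam.py <<'E'
import numpy as np, json
K={"side":(489.749,319.2975,207.0097),"top":(419.747,317.9437,201.8192)}
from bench import get_image
E
python3 - <<'E'
import numpy as np
from scipy.optimize import least_squares
S=np.array([[-0.8194,0.3228,-0.4736,1.1765],[0.5731,0.4739,-0.6685,0.8297],[0.0087,-0.8193,-0.5733,0.8054]])
T=np.array([[-0.0055,-0.9944,0.1052,0.4118],[-0.9997,0.0028,-0.0255,-0.0036],[0.025,-0.1053,-0.9941,1.4828]])
def proj(c,p):
    M,f,cx,cy=(S,489.749,319.2975,207.0097) if c=='s' else (T,419.747,317.9437,201.8192)
    q=M[:,:3].T@(p-M[:,3]); return np.array([cx+f*q[0]/q[2],cy+f*q[1]/q[2]])
def z(c,px):
    s,o={'t':(5,(200,110)),'t2':(12,(255,170)),'s':(3.3,(230,155)),'s2':(7,(320,165))}[c]
    return (np.array(px)+.5)/s-.5+np.array(o)
# params: x,y,yaw,h,tray xfront, xf,xb,yw
obs=[('t',(147,358),'tcf'),('t',(622,520),'thf'),('t',(720,230),'thb'),
('s',(460,497),'tcf'),('s',(148,563),'tcb'),('s',(62,240),'thb'),
('t2',(268,404),'hoop'),('s2',(271,139),'hoop'),('t2',(285,372),'lev'),
('t',(248,57),'pcb'),('t',(678,203),'phb'),('t',(603,425),'phf'),('t',(180,285),'pcf'),
('s2',(235,475),'pcf'),('s',(285,43),'phf'),('s',(170,330),'pcb'),('s',(88,87),'phb')]
def pts(v):
    x,y,a,h,tf,xf,xb,yw=v
    P={'tcf':(tf,.18,.008),'thf':(tf,-.18,.008),'thb':(tf+.22,-.18,.008),'tcb':(tf+.22,.18,.008),
    'hoop':(-.068,-.025,.181+h),'lev':(-.059,-.025,.157+h),
    'pcf':(xf,yw,.173+h),'phf':(xf,-yw,.173+h),'pcb':(xb,yw,.173+h),'phb':(xb,-yw,.173+h)}
    c,s=np.cos(a),np.sin(a)
    return {k:np.array([x+c*p[0]-s*p[1],y+s*p[0]+c*p[1],p[2]]) for k,p in P.items()}
def r(v):
    P=pts(v); return np.concatenate([proj(c[0],P[k])-z(c,px) for c,px,k in obs])
best=min((least_squares(r,[.5,.1,a,.02,-.05,.008,.147,.147],loss='soft_l1') for a in np.arange(-3,3,.5)),key=lambda q:q.cost)
v=best.x;print(np.round(v,4),best.cost)
for o,e in zip(obs,r(v).reshape(-1,2)):print(o[0],o[2],e.round(2))
def W(x,y):
    c,s=np.cos(v[2]),np.sin(v[2]);return [round(v[0]+c*x-s*y,4),round(v[1]+s*x+c*y,4)]
for n,p in dict(ridge=(-.042,-.025),hoop=(-.068,-.025),hinge=(0,-.13),catch=(-.024,.135)).items():print(n,W(*p))
print('ridgetop z',.008+.153+v[3])
# objects on table
for n,c,px in [('tin','t',(181,180)),('clay','t',(186,217)),('tumbler','t',(445,263)),('mister','t',(427,174)),]:
    f=lambda q:proj('t',np.array([q[0],q[1],.09]))-px
    print(n,least_squares(f,[.5,0]).x.round(3))
E
```

```text
[ 6.164e-01  9.240e-02 -3.271e-01  9.200e-03 -3.640e-02  6.000e-04
  1.520e-01  1.416e-01] 20.659691576214588
t tcf [-0.56  0.64]
t thf [1.1  0.56]
t thb [0.8  0.46]
s tcf [ 2.17 -0.08]
s tcb [-1.02  0.85]
s thb [-2.61 -1.05]
t2 hoop [-0.12  0.22]
s2 hoop [-0.79  1.03]
t2 lev [-0.05  0.97]
t pcb [0.59 0.55]
t phb [-0.6  -0.44]
t phf [-0.71  0.2 ]
t pcf [-1.94 -0.46]
s2 pcf [0.3  3.19]
s phf [-0.36  0.29]
s pcb [ 0.06 -6.25]
s phb [-0.52 -4.66]
ridge [np.float64(0.5685), np.float64(0.0823)]
hoop [np.float64(0.5439), np.float64(0.0906)]
hinge [np.float64(0.5746), np.float64(-0.0307)]
catch [np.float64(0.637), np.float64(0.228)]
ridgetop z 0.17024158929329433
tin [0.634 0.416]
clay [0.51  0.396]
tumbler [ 0.354 -0.459]
mister [ 0.653 -0.409]
```

```bash
cat > fit.py <<'E'
import numpy as np
from scipy.optimize import least_squares
S=np.array([[-0.8194,0.3228,-0.4736,1.1765],[0.5731,0.4739,-0.6685,0.8297],[0.0087,-0.8193,-0.5733,0.8054]])
T=np.array([[-0.0055,-0.9944,0.1052,0.4118],[-0.9997,0.0028,-0.0255,-0.0036],[0.025,-0.1053,-0.9941,1.4828]])
def proj(c,p):
    M,f,cx,cy=(S,489.749,319.2975,207.0097) if c=='s' else (T,419.747,317.9437,201.8192)
    q=M[:,:3].T@(np.array(p)-M[:,3]); return np.array([cx+f*q[0]/q[2],cy+f*q[1]/q[2]])
def z(c,px):
    s,o={'t':(5,(200,110)),'t2':(12,(255,170)),'s':(3.3,(230,155)),'s2':(7,(320,165))}[c]
    return (np.array(px)+.5)/s-.5+np.array(o)
E
python3 - <<'E'
from fit import *
import cv2
obs=[('t',(147,358),'tcf'),('t',(622,520),'thf'),('t',(720,230),'thb'),
('s',(460,497),'tcf'),('s',(148,563),'tcb'),('s',(62,240),'thb'),
('t2',(268,404),'hoop'),('s2',(271,139),'hoop'),('t2',(285,372),'lev'),
('t',(248,57),'pcb'),('t',(678,203),'phb'),('t',(603,425),'phf'),('t',(180,285),'pcf'),
('s2',(235,475),'pcf'),('s',(285,43),'phf'),('s',(170,330),'pcb'),('s',(88,87),'phb')]
def pts(v):
    x,y,a,h,tf,xf,xb,yw,zb=v
    P={'tcf':(tf,.18,.008),'thf':(tf,-.18,.008),'thb':(tf+.22,-.18,.008),'tcb':(tf+.22,.18,.008),
    'hoop':(-.068,-.025,.181+h),'lev':(-.059,-.025,.157+h),
    'pcf':(xf,yw,.173+h),'phf':(xf,-yw,.173+h),'pcb':(xb,yw,zb+h),'phb':(xb,-yw,zb+h)}
    c,s=np.cos(a),np.sin(a)
    return {k:np.array([x+c*p[0]-s*p[1],y+s*p[0]+c*p[1],p[2]]) for k,p in P.items()}
def r(v):
    P=pts(v); return np.concatenate([proj(c[0],P[k])-z(c,px) for c,px,k in obs])
b=least_squares(r,[.61,.09,-.33,.01,-.036,0,.15,.147,.16],loss='soft_l1')
v=b.x;print(np.round(v,4),b.cost)
for o,e in zip(obs,r(v).reshape(-1,2)):print(o[0],o[2],e.round(2))
def W(x,y,zz=None):
    c,s=np.cos(v[2]),np.sin(v[2]);q=[round(v[0]+c*x-s*y,4),round(v[1]+s*x+c*y,4)]
    return q if zz is None else q+[zz]
for n,p in dict(ridge=(-.042,-.025),hoop=(-.068,-.025),hinge=(0,-.13),catch=(-.024,.135)).items():print(n,W(*p))
np.save('v.npy',v)
h=v[3]
for c,n,(x0,y0,x1,y1),s in (('t','top',(220,120,350,220),6),('s','side',(240,160,390,335),3.4)):
    im=cv2.imread(f'pics/{n}0.png')[y0:y1,x0:x1]; im=cv2.resize(cv2.convertScaleAbs(im,alpha=1.5),None,fx=s,fy=s,interpolation=cv2.INTER_CUBIC)
    def L(P,col,cl=True):
        q=np.array([(proj(c,W(*p))+.5-np.array([x0,y0]))*s for p in P]).astype(int)
        cv2.polylines(im,[q],cl,col,1)
    tf=v[4]
    L([(tf,-.18,.008),(tf,.18,.008),(tf+.22,.18,.008),(tf+.22,-.18,.008)],(255,0,255))
    L([(-.073,-.06,.181+h),(-.063,-.06,.181+h),(-.063,.01,.181+h),(-.073,.01,.181+h)],(255,255,0))
    zz=.157+h;L([(-.059,-.042,zz),(-.017,-.042,zz),(-.017,-.008,zz),(-.059,-.008,zz)],(0,255,0))
    zz=.1555+h;L([(0,-.12,zz),(0.016,-.12,zz),(.016,.118,zz),(0,.118,zz)],(255,0,0))
    cv2.imwrite(f'pics/ov_{n}.png',im)
E
```

```text
[ 6.166e-01  9.250e-02 -3.275e-01  1.260e-02 -3.660e-02  5.000e-04
  1.529e-01  1.418e-01  1.556e-01] 11.899034038004014
t tcf [-0.61  0.61]
t thf [1.04 0.57]
t thb [0.76 0.48]
s tcf [ 2.18 -0.02]
s tcb [-1.03  0.88]
s thb [-2.56 -1.03]
t2 hoop [-0.24  0.03]
s2 hoop [-0.76 -0.14]
t2 lev [-0.17  0.78]
t pcb [1.21 1.46]
t phb [-0.74  0.26]
t phf [-0.66  0.08]
t pcf [-2.25 -0.74]
s2 pcf [0.39 2.02]
s phf [-0.36 -0.91]
s pcb [-0.24 -0.63]
s phb [-0.59  0.25]
ridge [np.float64(0.5688), np.float64(0.0824)]
hoop [np.float64(0.5442), np.float64(0.0907)]
hinge [np.float64(0.5748), np.float64(-0.0306)]
catch [np.float64(0.6373), np.float64(0.2281)]
```

View pics/ov_top.png

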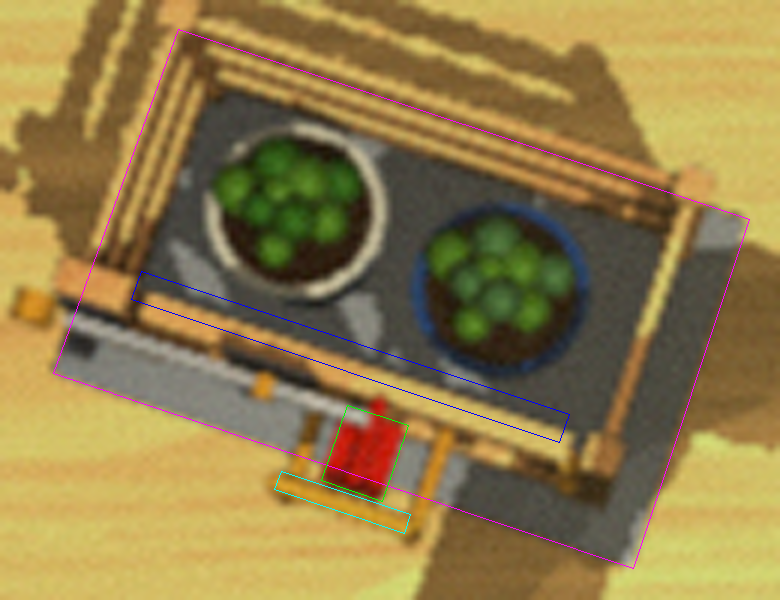

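View pics/ov_side.png

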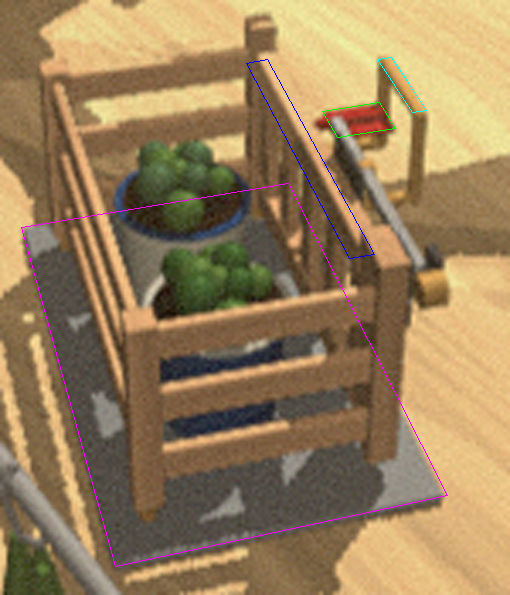

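```bash
python3 -m crank '[{"dp":[0,0,3],"angular":[0,0,-0.14]},{"dp":[0,1,6],"angular":[0,0,-0.28]},{"dp":[1,4,7],"angular":[0,0,-0.43]},{"dp":[3,8,7],"angular":[0,0,-0.57]},{"dp":[5,12,7],"angular":[0,0,-0.71]}]' 0 20
```

```text
time: 0.6
ee_pos: [0.2947, -0.4811, 0.3727]
tool_rot: [-0.0, 0.986, -0.165, 0.0]
wrist_force: [1.2, 0.6, -0.2]
opening: 0.614
```

```bash
python3 -m crank '[{"dp":[2,4.4,0],"angular":[0,0,0]},{"dp":[4,8.8,0],"angular":[0,0,0]},{"dp":[6,13.2,0],"angular":[0,0,0]},{"dp":[8,17.6,0],"angular":[0,0,0]},{"dp":[10,22,0],"angular":[0,0,0]}]' && python3 -m crank '[{"dp":[2,4.4,0],"angular":[0,0,0]},{"dp":[4,8.8,0],"angular":[0,0,0]},{"dp":[6,13.2,0],"angular":[0,0,0]},{"dp":[8,17.6,0],"angular":[0,0,0]},{"dp":[10,22,0],"angular":[0,0,0]}]' && python3 -m crank '[{"dp":[2,4,0],"angular":[0,0,0]},{"dp":[4,8,0],"angular":[0,0,0]},{"dp":[6,11,0],"angular":[0,0,0]},{"dp":[7.3,12.4,0],"angular":[0,0,0]},{"dp":[7.3,12.4,0],"angular":[0,0,0]}]'
python3 - <<'E'
from bench import ctrl,get_image
import cv2
print(ctrl.get_state())
a=get_image("top")["image"][110:230,200:360,::-1];b=get_image("side")["image"][90:270,260:420,::-1]
cv2.imwrite("pics/t1.png",cv2.resize(cv2.convertScaleAbs(a,alpha=1.8),None,fx=5,fy=5,interpolation=2))
cv2.imwrite("pics/s1.png",cv2.resize(cv2.convertScaleAbs(b,alpha=1.5),None,fx=3.3,fy=3.3,interpolation=2))
E
```

```text
time: 1.1
ee_pos: [0.3949, -0.2602, 0.3726]
tool_rot: [-0.0, 0.987, -0.161, -0.0]
wrist_force: [-0.0, -0.1, 0.3]
opening: 0.188
time: 1.6
ee_pos: [0.4949, -0.0403, 0.3726]
tool_rot: [0.0, 0.987, -0.161, -0.0]
wrist_force: [1.0, -0.1, 0.4]
opening: 0.007
time: 2.1
ee_pos: [0.5685, 0.0849, 0.3718]
tool_rot: [-0.001, 0.987, -0.159, -0.0]
wrist_force: [-1.1, -0.8, -0.8]
opening: 0.006
{'time': 2.1, 'joints': array([-0.22661087,  0.44877301,  0.04533964,  1.6426922 , -0.02409143,
        1.05078478, -2.06414402]), 'joint_vel': array([ 0.03799001, -0.03203604,  0.04167019,  0.05711386,  0.01727438,
        0.00946833,  0.01912023]), 'effort': array([-5.76417558e-01, -4.54623127e+01,  7.15761110e-01, -2.02527648e+01,
       -2.72102351e-02, -1.67555180e-01, -1.45494347e-01]), 'ee_pos': array([0.56846752, 0.08493105, 0.37179969]), 'tool_rot': array([-5.61639835e-04,  9.87261529e-01, -1.59104631e-01, -2.71451915e-04]), 'wrist_force': array([-1.08183364, -0.84033096, -0.8162048 ]), 'ft_torque': array([0.01536481, 0.04275325, 0.00062132]), 'opening': 0.006070355405823967}
```

View pics/t1.png

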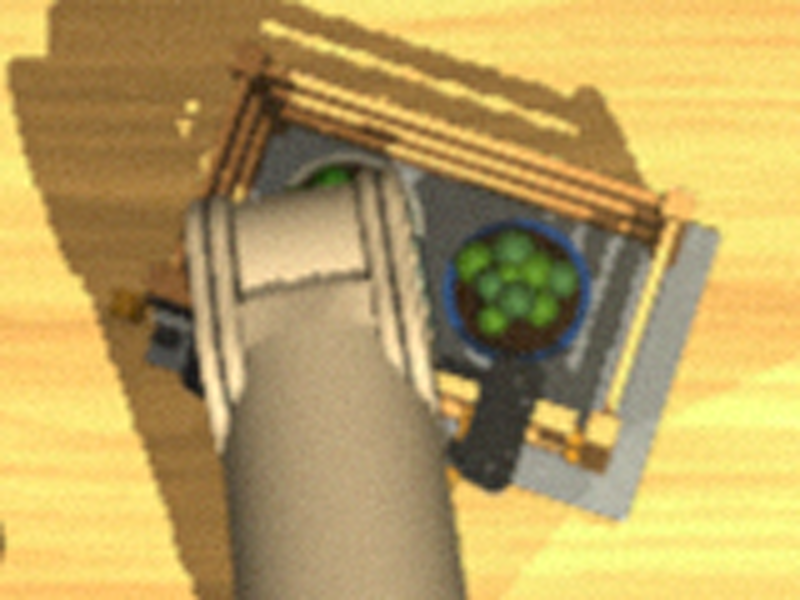

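View pics/s1.png

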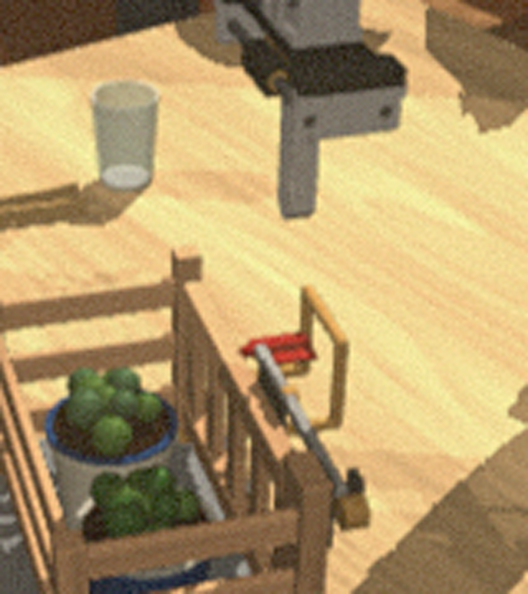

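```bash
python3 -m crank '[{"dp":[0,-0.1,-2],"angular":[0,0,0]},{"dp":[0,-0.1,-4],"angular":[0,0,0]},{"dp":[0,-0.1,-5],"angular":[0,0,0]},{"dp":[0,-0.1,-5],"angular":[0,0,0]},{"dp":[0,-0.1,-5],"angular":[0,0,0]}]'
python3 - <<'E'
from bench import ctrl,get_image
import cv2
from fit import *
for i in range(3):
    b0=get_image("side")["image"];s=ctrl.get_state();print(s["ee_pos"],s["wrist_force"])
b=np.ascontiguousarray(b0[130:260,290:400,::-1])
b=cv2.resize(cv2.convertScaleAbs(b,alpha=1.5),None,fx=4.5,fy=4.5,interpolation=2)
p=s["ee_pos"].copy();p[2]-=.0972
q=proj('s',p);print(q);cv2.drawMarker(b,tuple(int(x) for x in (q+.5-[290,130])*4.5),(255,0,255),0,12,1)
cv2.imwrite("pics/s2.png",b)
E
```

```text
time: 2.7
ee_pos: [0.5677, 0.0801, 0.3233]
tool_rot: [0.0, 0.987, -0.162, 0.0]
wrist_force: [-0.1, 0.2, 0.1]
opening: 0.004
[0.56798404 0.08036151 0.32361917] [-0.32657949 -0.92639052 -0.20500522]
[0.56805628 0.08052093 0.32369995] [ 0.19847918 -0.48749893  0.0247408 ]
[0.56804843 0.08064573 0.32368782] [-0.62574312 -0.20730271  0.60065618]
[347.37063807 173.32742826]
```

View pics/s2.png

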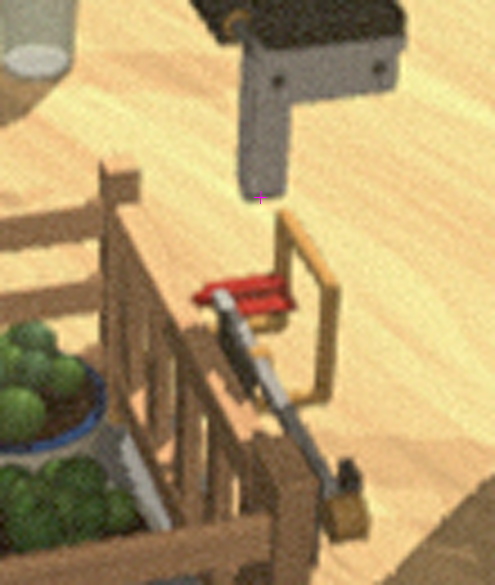

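Run:
```python
from fit import *
for z_ in (.166,.1736,.18,.19):print((proj('s',[.568,.0808,z_])+.5-[290,130])*4.5)
print((proj('s',[.5688,.0824,.1736])+.5-[290,130])*4.5)
```

```text
[255.87558356 296.40117815]
[256.46318879 284.28072992]
[256.96147572 274.00263758]
[257.74646111 257.81085742]
[257.11858622 286.14813385]
```

```bash
python3 -m crank '[{"dp":[0,0.15,-0.4],"angular":[0,0,0]},{"dp":[0,0.15,-0.7],"angular":[0,0,0]},{"dp":[0,0.15,-1],"angular":[0,0,0]},{"dp":[0,0.15,-1.2],"angular":[0,0,0]},{"dp":[0,0.15,-1.4],"angular":[0,0,0]}]'; python3 -m crank '[{"dp":[0,0,-0.15],"angular":[0,0,0]},{"dp":[0,0,-0.3],"angular":[0,0,0]},{"dp":[0,0,-0.45],"angular":[0,0,0]},{"dp":[0,0,-0.6],"angular":[0,0,0]},{"dp":[0,0,-0.75],"angular":[0,0,0]}]'
```

```text
time: 3.35
ee_pos: [0.5676, 0.0823, 0.3084]
tool_rot: [0.0, 0.987, -0.161, -0.0]
wrist_force: [1.3, 0.3, -0.7]
opening: 0.002
time: 3.85
ee_pos: [0.5676, 0.0823, 0.3011]
tool_rot: [-0.0, 0.987, -0.161, 0.0]
wrist_force: [-0.5, -0.4, 0.8]
opening: 0.004
```

```bash
python3 -m crank '[{"dp":[0,0,-0.1],"angular":[0,0,0]},{"dp":[0,0,-0.2],"angular":[0,0,0]},{"dp":[0,0,-0.3],"angular":[0,0,0]},{"dp":[0,0,-0.4],"angular":[0,0,0]},{"dp":[0,0,-0.5],"angular":[0,0,0]}]'
```

```text
time: 4.35
ee_pos: [0.5676, 0.0823, 0.2961]
tool_rot: [-0.0, 0.987, -0.161, 0.0]
wrist_force: [0.9, 0.4, -0.2]
opening: 0.004
```

```bash
python3 -m crank '[{"dp":[0,0,-0.1],"angular":[0,0,0]},{"dp":[0,0,-0.2],"angular":[0,0,0]},{"dp":[0,0,-0.3],"angular":[0,0,0]},{"dp":[0,0,-0.4],"angular":[0,0,0]},{"dp":[0,0,-0.5],"angular":[0,0,0]}]'
```

```text
time: 4.85
ee_pos: [0.5676, 0.0823, 0.2911]
tool_rot: [0.0, 0.987, -0.161, -0.0]
wrist_force: [-0.4, 0.2, 0.4]
opening: 0.005
```

```bash
python3 -m crank '[{"dp":[0,0,-0.1],"angular":[0,0,0]},{"dp":[0,0,-0.2],"angular":[0,0,0]},{"dp":[0,0,-0.3],"angular":[0,0,0]},{"dp":[0,0,-0.4],"angular":[0,0,0]}]'
```

```text
time: 5.25
ee_pos: [0.5677, 0.0823, 0.2871]
tool_rot: [-0.0, 0.987, -0.161, 0.0]
wrist_force: [-0.1, 0.7, -0.3]
opening: 0.004
```

```bash
python3 -m crank '[{"dp":[0,0,-0.1],"angular":[0,0,0]},{"dp":[0,0,-0.2],"angular":[0,0,0]},{"dp":[0,0,-0.3],"angular":[0,0,0]}]'
```

```text
time: 5.55
ee_pos: [0.5676, 0.0823, 0.2841]
tool_rot: [-0.0, 0.987, -0.161, 0.0]
wrist_force: [-0.0, -0.3, 0.2]
opening: 0.001
```

```bash
python3 -m crank '[{"dp":[0,0,-0.1],"angular":[0,0,0]},{"dp":[0,0,-0.2],"angular":[0,0,0]}]'
```

```text
time: 5.75
ee_pos: [0.5676, 0.0823, 0.2821]
tool_rot: [0.0, 0.987, -0.161, 0.0]
wrist_force: [-0.9, -0.4, -0.6]
opening: 0.001
```

```bash
python3 -m crank '[{"dp":[0,0,-0.1],"angular":[0,0,0]},{"dp":[0,0,-0.2],"angular":[0,0,0]}]'
```

```text
time: 5.95
ee_pos: [0.5676, 0.0823, 0.2801]
tool_rot: [0.0, 0.987, -0.161, 0.0]
wrist_force: [-0.0, -0.4, 0.7]
opening: 0.004
```

```bash
python3 -m crank '[{"dp":[0,0,-0.1],"angular":[0,0,0]},{"dp":[0,0,-0.2],"angular":[0,0,0]}]'
```

```text
time: 6.15
ee_pos: [0.5676, 0.0823, 0.2781]
tool_rot: [0.0, 0.987, -0.161, 0.0]
wrist_force: [-0.1, -0.3, 0.2]
opening: 0.008
```

```bash
python3 -m crank '[{"dp":[0,0,-0.1],"angular":[0,0,0]},{"dp":[0,0,-0.2],"angular":[0,0,0]}]'
```

```text
time: 6.35
ee_pos: [0.5676, 0.0823, 0.2761]
tool_rot: [0.0, 0.987, -0.161, 0.0]
wrist_force: [-0.4, 0.0, -0.8]
opening: 0.004
```

Tip at 0.179 with no touch. The pictures put the ridge at about 0.174, so I'll keep to 1–2 mm steps.

```bash
python3 -m crank '[{"dp":[0,0,-0.1],"angular":[0,0,0]},{"dp":[0,0,-0.15],"angular":[0,0,0]}]'
```

```text
time: 6.55
ee_pos: [0.5676, 0.0823, 0.2745]
tool_rot: [0.0, 0.987, -0.161, -0.0]
wrist_force: [0.1, 0.4, -1.0]
opening: 0.006
```

```bash
python3 -m crank '[{"dp":[0,0,-0.1],"angular":[0,0,0]},{"dp":[0,0,-0.15],"angular":[0,0,0]}]'
```

```text
time: 6.75
ee_pos: [0.5676, 0.0823, 0.2731]
tool_rot: [0.0, 0.987, -0.161, -0.0]
wrist_force: [0.2, -0.3, 0.2]
opening: 0.008
```

```bash
python3 -m crank '[{"dp":[0,0,-0.1],"angular":[0,0,0]},{"dp":[0,0,-0.1],"angular":[0,0,0]}]'
```

```text
time: 6.95
ee_pos: [0.5676, 0.0822, 0.2724]
tool_rot: [-0.0, 0.987, -0.161, 0.0]
wrist_force: [-1.2, 0.0, 3.3]
opening: 0.001
```

```bash
python3 -m crank '[{"dp":[0,0,0],"angular":[0,0,0]}]';python3 -m crank '[{"dp":[0,0,0],"angular":[0,0,0]}]'
```

```text
time: 7.05
ee_pos: [0.5676, 0.0822, 0.2725]
tool_rot: [-0.0, 0.987, -0.161, 0.0]
wrist_force: [-0.5, 0.9, 4.5]
opening: 0.005
time: 7.15
ee_pos: [0.5676, 0.0823, 0.2724]
tool_rot: [-0.0, 0.987, -0.161, 0.0]
wrist_force: [-0.0, -0.6, 3.8]
opening: 0.006
```

```bash
python3 -m crank '[{"dp":[0,0,-0.1],"angular":[0,0,0]},{"dp":[0,0,-0.1],"angular":[0,0,0]}]'
```

```text
time: 7.35
ee_pos: [0.5676, 0.0822, 0.2712]
tool_rot: [0.0, 0.987, -0.161, 0.0]
wrist_force: [-1.2, -0.8, 3.9]
opening: 0.005
```

```bash
python3 -m crank '[{"dp":[0,0,-0.1],"angular":[0,0,0]},{"dp":[0,0,-0.2],"angular":[0,0,0]},{"dp":[0,0,-0.3],"angular":[0,0,0]},{"dp":[0,0,-0.4],"angular":[0,0,0]}]'
```

```text
time: 7.75
ee_pos: [0.5676, 0.0821, 0.267]
tool_rot: [0.0, 0.987, -0.161, -0.0]
wrist_force: [-1.0, -0.9, 3.7]
opening: 0.002
```

```bash
python3 -m crank '[{"dp":[0,0,-0.1],"angular":[0,0,0]},{"dp":[0,0,-0.2],"angular":[0,0,0]},{"dp":[0,0,-0.25],"angular":[0,0,0]},{"dp":[0,0,-0.25],"angular":[0,0,0]}]'
```

```text
time: 8.15
ee_pos: [0.5676, 0.0822, 0.2646]
tool_rot: [0.0, 0.987, -0.161, -0.0]
wrist_force: [-1.4, 0.2, 3.7]
opening: 0.005
```

```bash
python3 -m crank '[{"dp":[-0.19,0.06,0],"angular":[0,0,0]},{"dp":[-0.38,0.13,0],"angular":[0,0,0]},{"dp":[-0.57,0.19,0],"angular":[0,0,0]},{"dp":[-0.76,0.26,0],"angular":[0,0,0]},{"dp":[-0.95,0.32,0],"angular":[0,0,0]}]'
cat > plan.py <<'E'
import numpy as np,sys
from bench import ctrl
v=np.load('v.npy');H=np.array([0.5748,-0.0306]);xg=float(sys.argv[1]) if len(sys.argv)>1 else -.055;yg=.1045
s=ctrl.get_state();p=s['ee_pos'];q=s['tool_rot']
d=p[:2]-H;c,sn=np.cos(v[2]),np.sin(v[2]);L=np.array([c*d[0]+sn*d[1],-sn*d[0]+c*d[1]])
# gate angle if in contact
th=np.arctan2(L[1],L[0])-np.arctan2(yg,xg)
print('tray rel hinge',L.round(4),'r',np.hypot(*L).round(4),'th(contact)',th.round(3),'F',s['wrist_force'].round(1),'z',p[2].round(4),'t',s['time'])
n=[2*q[1]*q[1]-1+2*q[0]**2,2*q[1]*q[2]]  # tool x axis
yaw=np.arctan2(2*q[1]*q[2],2*q[1]**2-1);print('tool yaw rel gate shut',(yaw-v[2]).round(3))
for t in np.arange(.0,1.5,.05):
    a=v[2]+t;w=H+np.array([np.cos(a)*xg-np.sin(a)*yg,np.sin(a)*xg+np.cos(a)*yg])
    if t>th-.03 and t<th+.7: print('%.2f'%t,((w-p[:2])*100).round(2))
E
python3 plan.py
```

```text
time: 8.65
ee_pos: [0.5582, 0.0854, 0.2649]
tool_rot: [0.0, 0.987, -0.161, 0.0]
wrist_force: [1.7, -3.0, 3.5]
opening: 0.009
tray rel hinge [-0.053   0.1045] r 0.1171 th(contact) -0.015 F [ 1.7 -3.   3.5] z 0.2649 t 8.65
tool yaw rel gate shut 0.003
0.00 [-0.19  0.07]
0.05 [-0.77 -0.04]
0.10 [-1.34 -0.17]
0.15 [-1.91 -0.34]
0.20 [-2.47 -0.53]
0.25 [-3.02 -0.75]
0.30 [-3.55 -1.  ]
0.35 [-4.07 -1.27]
0.40 [-4.58 -1.57]
0.45 [-5.08 -1.9 ]
0.50 [-5.55 -2.24]
0.55 [-6.01 -2.62]
0.60 [-6.45 -3.01]
0.65 [-6.87 -3.43]
```

```bash
python3 -m crank '[{"dp":[-0.2,0.05,-0.02],"angular":[0,0,0]},{"dp":[-0.48,0.02,-0.03],"angular":[0,0,0.025]},{"dp":[-0.77,-0.04,-0.03],"angular":[0,0,0.05]}]'; python3 plan.py | head -2
```

```text
time: 8.95
ee_pos: [0.5503, 0.0854, 0.2644]
tool_rot: [-0.0, 0.991, -0.135, 0.0]
wrist_force: [2.4, -0.3, 4.6]
opening: 0.005
tray rel hinge [-0.0605  0.102 ] r 0.1186 th(contact) 0.051 F [ 2.4 -0.3  4.6] z 0.2644 t 8.95
tool yaw rel gate shut 0.056
```

```bash
python3 -m crank '[{"dp":[-0.29,-0.06,0],"angular":[0,0,0.025]},{"dp":[-0.57,-0.13,0],"angular":[0,0,0.05]},{"dp":[-0.86,-0.21,0],"angular":[0,0,0.075]}]'; python3 plan.py | head -2
```

```text
time: 9.25
ee_pos: [0.5416, 0.0833, 0.2644]
tool_rot: [-0.0, 0.995, -0.098, 0.0]
wrist_force: [1.6, -0.8, 4.0]
opening: 0.006
tray rel hinge [-0.0681  0.0971] r 0.1186 th(contact) 0.127 F [ 1.6 -0.8  4. ] z 0.2644 t 9.25
tool yaw rel gate shut 0.131
```

```bash
python3 -m crank '[{"dp":[-0.29,-0.09,0],"angular":[0,0,0.025]},{"dp":[-0.57,-0.19,0],"angular":[0,0,0.05]},{"dp":[-0.84,-0.29,0],"angular":[0,0,0.075]}]'; python3 plan.py;python3 - <<'E'
from bench import get_image
import cv2
b=get_image("side")["image"][130:290,270:420,::-1]
cv2.imwrite("pics/s3.png",cv2.resize(cv2.convertScaleAbs(b,alpha=1.5),None,fx=3.7,fy=3.7,interpolation=2))
E
```

```text
time: 9.55
ee_pos: [0.5331, 0.0804, 0.2644]
tool_rot: [-0.0, 0.998, -0.061, -0.0]
wrist_force: [1.9, 0.9, 4.0]
opening: 0.005
tray rel hinge [-0.0752  0.0917] r 0.1186 th(contact) 0.203 F [1.9 0.9 4. ] z 0.2644 t 9.55
tool yaw rel gate shut 0.206
0.20 [ 0.05 -0.04]
0.25 [-0.5  -0.26]
0.30 [-1.04 -0.51]
0.35 [-1.56 -0.78]
0.40 [-2.07 -1.08]
0.45 [-2.56 -1.4 ]
0.50 [-3.04 -1.75]
0.55 [-3.5  -2.12]
0.60 [-3.94 -2.52]
0.65 [-4.35 -2.94]
0.70 [-4.75 -3.37]
0.75 [-5.13 -3.83]
0.80 [-5.48 -4.3 ]
0.85 [-5.81 -4.79]
0.90 [-6.11 -5.3 ]
```

View pics/s3.png

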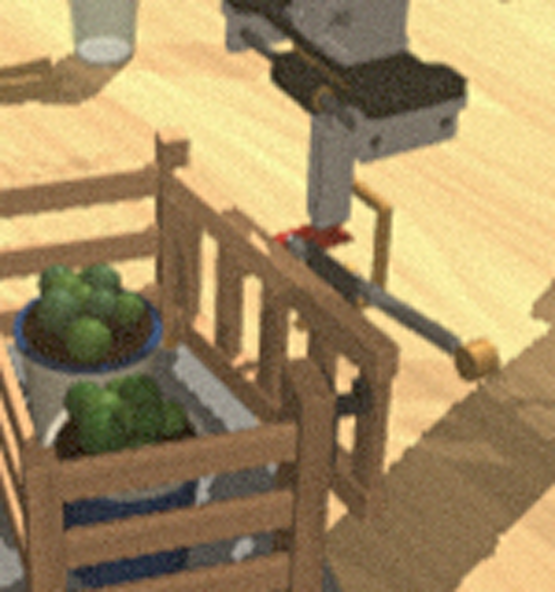

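```bash
python3 -m crank '[{"dp":[0,0,0.4],"angular":[0,0,0]},{"dp":[0,0,0.8],"angular":[0,0,0]},{"dp":[0,0,1.1],"angular":[0,0,0]},{"dp":[0,0,1.1],"angular":[0,0,0]}]'; python3 plan.py|head -2;  python3 -m crank '[{"dp":[-0.25,-0.1,0],"angular":[0,0,0.02]},{"dp":[-0.5,-0.26,0],"angular":[0,0,0.05]},{"dp":[-1.04,-0.51,0],"angular":[0,0,0.1]},{"dp":[-1.56,-0.78,0],"angular":[0,0,0.15]},{"dp":[-2.07,-1.08,0],"angular":[0,0,0.2]}]'; python3 plan.py
```

```text
time: 10.0
ee_pos: [0.5332, 0.0803, 0.2756]
tool_rot: [-0.0, 0.998, -0.062, -0.0]
wrist_force: [-1.7, 1.8, 4.2]
opening: 0.007
tray rel hinge [-0.0751  0.0917] r 0.1185 th(contact) 0.202 F [-1.7  1.8  4.2] z 0.2756 t 10.0
tool yaw rel gate shut 0.203
time: 10.5
ee_pos: [0.5131, 0.0696, 0.2757]
tool_rot: [-0.0, 0.999, 0.04, 0.001]
wrist_force: [1.2, 2.5, 3.2]
opening: 0.005
tray rel hinge [-0.0906  0.075 ] r 0.1176 th(contact) 0.395 F [1.2 2.5 3.2] z 0.2757 t 10.5
tool yaw rel gate shut 0.407
0.40 [-0.08  0.01]
0.45 [-0.57 -0.32]
0.50 [-1.04 -0.67]
0.55 [-1.5  -1.04]
0.60 [-1.94 -1.43]
0.65 [-2.36 -1.85]
0.70 [-2.76 -2.29]
0.75 [-3.13 -2.74]
0.80 [-3.49 -3.22]
0.85 [-3.81 -3.71]
0.90 [-4.12 -4.21]
0.95 [-4.39 -4.73]
1.00 [-4.65 -5.27]
1.05 [-4.87 -5.81]
```

```bash
python3 -m crank '[{"dp":[-0.5,-0.27,0.15],"angular":[0,0,0.05]},{"dp":[-1.04,-0.67,0.3],"angular":[0,0,0.1]},{"dp":[-1.5,-1.04,0.3],"angular":[0,0,0.15]},{"dp":[-1.94,-1.43,0.3],"angular":[0,0,0.2]},{"dp":[-2.36,-1.85,0.3],"angular":[0,0,0.25]}]'; python3 plan.py
```

```text
time: 11.0
ee_pos: [0.4893, 0.0503, 0.2782]
tool_rot: [0.0, 0.986, 0.164, 0.001]
wrist_force: [1.3, 0.8, 0.1]
opening: 0.003
tray rel hinge [-0.107   0.0491] r 0.1177 th(contact) 0.656 F [1.3 0.8 0.1] z 0.2782 t 11.0
tool yaw rel gate shut 0.657
0.65 [0.02 0.08]
0.70 [-0.37 -0.36]
0.75 [-0.75 -0.82]
0.80 [-1.1  -1.29]
0.85 [-1.43 -1.78]
0.90 [-1.73 -2.29]
0.95 [-2.01 -2.81]
1.00 [-2.26 -3.34]
1.05 [-2.48 -3.89]
1.10 [-2.68 -4.45]
1.15 [-2.85 -5.01]
1.20 [-2.99 -5.59]
1.25 [-3.1  -6.17]
1.30 [-3.18 -6.75]
1.35 [-3.23 -7.34]
```

```bash
python3 -m crank '[{"dp":[-0.37,-0.36,0],"angular":[0,0,0.05]},{"dp":[-0.75,-0.82,0],"angular":[0,0,0.1]},{"dp":[-1.1,-1.29,0],"angular":[0,0,0.15]},{"dp":[-1.43,-1.78,0],"angular":[0,0,0.2]},{"dp":[-1.73,-2.29,0],"angular":[0,0,0.25]}]'; python3 plan.py;python3 - <<'E'
from bench import get_image
import cv2
b=get_image("side")["image"][130:290,270:450,::-1]
cv2.imwrite("pics/s4.png",cv2.resize(cv2.convertScaleAbs(b,alpha=1.5),None,fx=3.5,fy=3.5,interpolation=2))
E
```

```text
time: 11.5
ee_pos: [0.472, 0.0274, 0.2782]
tool_rot: [0.0, 0.958, 0.286, 0.001]
wrist_force: [3.1, 0.8, -0.3]
opening: 0.004
tray rel hinge [-0.116   0.0219] r 0.118 th(contact) 0.9 F [ 3.1  0.8 -0.3] z 0.2782 t 11.5
tool yaw rel gate shut 0.907
0.90 [-0.01  0.  ]
0.95 [-0.29 -0.52]
1.00 [-0.54 -1.05]
1.05 [-0.76 -1.6 ]
1.10 [-0.96 -2.16]
1.15 [-1.12 -2.72]
1.20 [-1.26 -3.3 ]
1.25 [-1.38 -3.88]
1.30 [-1.46 -4.46]
1.35 [-1.51 -5.05]
1.40 [-1.53 -5.64]
1.45 [-1.53 -6.23]
```

View pics/s4.png

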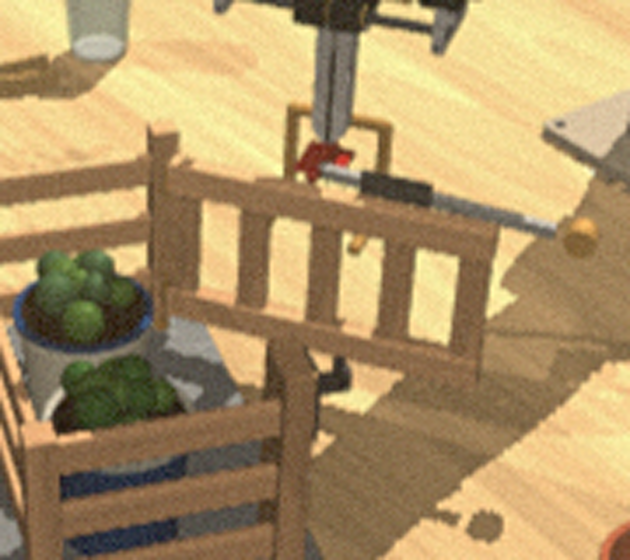

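```bash
python3 -m crank '[{"dp":[-0.29,-0.52,0],"angular":[0,0,0.05]},{"dp":[-0.54,-1.05,0],"angular":[0,0,0.1]},{"dp":[-0.76,-1.6,0],"angular":[0,0,0.15]},{"dp":[-0.96,-2.16,0],"angular":[0,0,0.2]},{"dp":[-1.12,-2.72,0],"angular":[0,0,0.25]}]';python3 plan.py|head -2;  python3 -m crank '[{"dp":[-0.14,-0.58,0],"angular":[0,0,0.05]},{"dp":[-0.26,-1.16,0],"angular":[0,0,0.1]},{"dp":[-0.34,-1.74,0],"angular":[0,0,0.15]},{"dp":[-0.39,-2.33,0],"angular":[0,0,0.2]},{"dp":[-0.41,-2.92,0],"angular":[0,0,0.25]}]'; python3 plan.py
```

```text
time: 12.05
ee_pos: [0.4603, 0.0006, 0.278]
tool_rot: [-0.0, 0.915, 0.402, -0.0]
wrist_force: [-0.4, 1.4, -0.2]
opening: 0.005
tray rel hinge [-0.1184 -0.0073] r 0.1187 th(contact) -5.136 F [-0.4  1.4 -0.2] z 0.278 t 12.05
tool yaw rel gate shut 1.156
time: 12.55
ee_pos: [0.4561, -0.0285, 0.278]
tool_rot: [-0.0, 0.858, 0.513, -0.0]
wrist_force: [0.1, 1.6, 1.3]
opening: 0.007
tray rel hinge [-0.113  -0.0362] r 0.1187 th(contact) -4.887 F [0.1 1.6 1.3] z 0.278 t 12.55
tool yaw rel gate shut 1.406
```

```bash
python3 -m crank '[{"dp":[0,-0.4,0],"angular":[0,0,0.035]},{"dp":[0,-0.8,0],"angular":[0,0,0.07]},{"dp":[0.03,-1.1,0],"angular":[0,0,0.1]},{"dp":[0.04,-1.3,0],"angular":[0,0,0.11]},{"dp":[0.04,-1.3,0],"angular":[0,0,0.11]}]';python3 plan.py|head -2;  python3 -m crank '[{"dp":[0.1,0.25,0],"angular":[0,0,0]},{"dp":[0.2,0.5,0],"angular":[0,0,0]},{"dp":[0.32,0.76,0],"angular":[0,0,0]},{"dp":[0.32,0.76,0],"angular":[0,0,0]}]'; python3 plan.py|head -1
```

```text
time: 13.05
ee_pos: [0.4565, -0.0421, 0.278]
tool_rot: [-0.0, 0.83, 0.558, -0.001]
wrist_force: [0.4, -0.4, 0.2]
opening: 0.006
tray rel hinge [-0.1083 -0.0489] r 0.1188 th(contact) -4.773 F [ 0.4 -0.4  0.2] z 0.278 t 13.05
tool yaw rel gate shut 1.512
time: 13.45
ee_pos: [0.4603, -0.0333, 0.2784]
tool_rot: [-0.0, 0.829, 0.559, 0.0]
wrist_force: [0.2, -0.3, -0.1]
opening: 0.003
tray rel hinge [-0.1076 -0.0394] r 0.1146 th(contact) -4.846 F [ 0.2 -0.3 -0.1] z 0.2784 t 13.45
```

```bash
python3 -m crank '[{"dp":[0,0,1],"angular":[0,0,0]},{"dp":[0,0,2.5],"angular":[0,0,0]},{"dp":[0,0,5],"angular":[0,0,0]},{"dp":[0,0,8],"angular":[0,0,0]},{"dp":[0,0,10],"angular":[0,0,0]}]';  python3 -m crank '[{"dp":[0,-3,1],"angular":[0,0,0]},{"dp":[0,-7,2],"angular":[0,0,0]},{"dp":[0,-11,2],"angular":[0,0,0]},{"dp":[0,-14,2],"angular":[0,0,0]},{"dp":[0,-14,2],"angular":[0,0,0]}]'
python3 - <<'E'
from bench import get_image,ctrl
import cv2
for n in("side","top"):
    b=get_image(n)["image"][:,:,::-1]
    cv2.imwrite(f"pics/{n}5.png",cv2.convertScaleAbs(b,alpha=1.5))
s=ctrl.get_state();print(s["time"],s["wrist_force"],abs(s["joint_vel"]).max())
E
```

```text
time: 13.95
ee_pos: [0.4604, -0.0338, 0.3809]
tool_rot: [0.001, 0.829, 0.559, 0.001]
wrist_force: [0.8, 0.2, 0.9]
opening: 0.007
time: 14.45
ee_pos: [0.4593, -0.1788, 0.3988]
tool_rot: [0.001, 0.832, 0.556, -0.001]
wrist_force: [0.0, -0.0, 0.2]
opening: 0.003
14.55 [ 0.06816605  0.7055049  -0.12334099] 0.028820862860029137
```

View pics/side5.png

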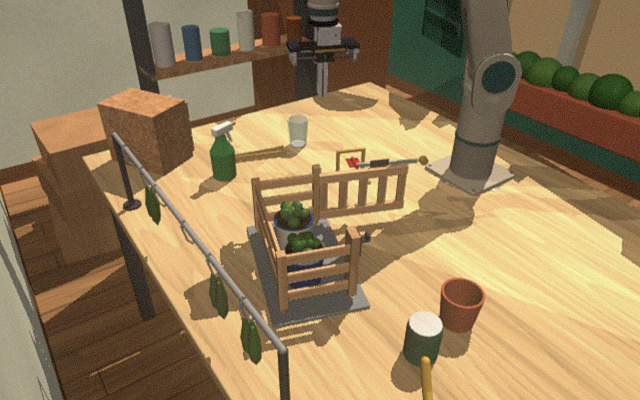

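View pics/top5.png

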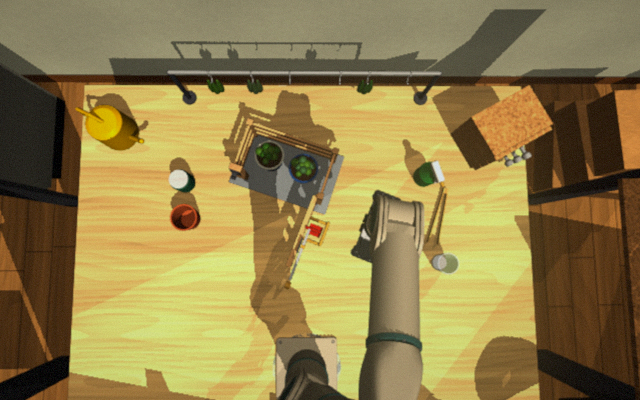

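The gate stands at about a right angle, with its end near top-view pixel (288,285). The pots at (268,153) and (303,167) and the other loose things are where they were, and the arm is clear.

```bash
python3 -c "
from bench import ctrl
print(ctrl.sign_off())"
```

```text
the job is handed in; nothing more can be done
None
```

The gate is standing open at about 1.5 rad, close to a right angle, and the job is handed in after about 14.6 s. No verdict was reported.

- **Lever:** I felt first touch with the fingertips about 175.5 mm above the table, against about 174 mm from the pictures. I pressed about 8 mm further at about 4 N and held it there while drawing the gate off the catch to about 0.2 rad.
- **After lifting off:** About 4 N of upward force remained after I raised the fingers some 3 mm above first touch. Probably the freed bar lets the ridge sit higher than at rest. The force went away after another 3 mm of lift.
- **Swing:** I pulled by the hoop at about 0.5 rad/s, with sideways force readings of about 3 N or less. Then I backed the fingers off the hoop, lifted out and moved clear.
- **Last checks:** Both final pictures show the gate standing open and the pots, tumbler, terracotta pot, tin, tongs and mister where they were at the start, judged by eye. The wrist force was within noise, so the robot was touching nothing. I took the gate angle from the tool's path and the pictures, since the joint itself can't be read.
- **Disagreement:** In the side view the tray corners were about 2 px off my fit, roughly 3 to 4 mm. This did not affect the run.

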